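# Wet succulents back on their own saucers

## Task

After watering, the four little succulents were put back on each other's saucers. Move every pot to the middle of the saucer of its own colour, standing any that has to wait on the grey drying stone: the pots are wet underneath, so none may stand on the bare walnut veneer. Keep them upright and set them down rather than drop them, and leave the saucers and the frosted glass pot where they are.

Things in the scene. Friction and masses are not known exactly. Their poses are not given: they have to be found in the camera images.
- pot_white: Small flowerpot glazed glossy white, with a ribbed ball cactus; loose, 0.11 to 0.2 kg. Foot 40 mm across; straight round collar 56 mm across from 36 to 54 mm above the underside (grip it there from above); the plant ends up to 22 mm above the collar, within it. Origin: centre of the underside, z up; round, yaw of no account. Starts on another colour's saucer.
- pot_blue: Small flowerpot glazed dark blue, with a grey-green rosette; loose, 0.11 to 0.2 kg. Foot 40 mm across; straight round collar 56 mm across from 36 to 54 mm above the underside (grip it there from above); the plant ends up to 22 mm above the collar, within it. Origin: centre of the underside, z up; round, yaw of no account. Starts on another colour's saucer.
- pot_yellow: Small flowerpot glazed mustard yellow, with a tuft of pointed leaves; loose, 0.11 to 0.2 kg. Foot 40 mm across; straight round collar 56 mm across from 36 to 54 mm above the underside (grip it there from above); the plant ends up to 22 mm above the collar, within it. Origin: centre of the underside, z up; round, yaw of no account. Starts on another colour's saucer.
- pot_red: Small flowerpot glazed brick red, with a small jade plant with round leaves; loose, 0.11 to 0.2 kg. Foot 40 mm across; straight round collar 56 mm across from 36 to 54 mm above the underside (grip it there from above); the plant ends up to 22 mm above the collar, within it. Origin: centre of the underside, z up; round, yaw of no account. Starts on another colour's saucer.
- saucer_white: Loose round saucer glazed glossy white, the place of the white pot: 90 mm across the rim, 10 mm high, flat inside floor 72 mm across lying 4 mm above its underside. Origin: centre of its underside, on the counter, z up.
- saucer_blue: Loose round saucer glazed dark blue, the place of the blue pot: 90 mm across the rim, 10 mm high, flat inside floor 72 mm across lying 4 mm above its underside. Origin: centre of its underside, on the counter, z up.
- saucer_yellow: Loose round saucer glazed mustard yellow, the place of the yellow pot: 90 mm across the rim, 10 mm high, flat inside floor 72 mm across lying 4 mm above its underside. Origin: centre of its underside, on the counter, z up.
- saucer_red: Loose round saucer glazed brick red, the place of the red pot: 90 mm across the rim, 10 mm high, flat inside floor 72 mm across lying 4 mm above its underside. Origin: centre of its underside, on the counter, z up.
- drying_stone: Loose flat grey square drying stone, 110 x 110 x 8 mm, for standing wet things on: the free spot, empty at the start. Origin: centre of its underside, on the counter; its top is 8 mm higher; x and y along its sides.
- glass_pot: Bystander: loose frosted glass pot, 80 mm across, with a closed hinged lid, 84 mm high with its knob; hinge juts to 47 mm on its +x side. Origin: centre of the underside, z up. A tape dispenser (120 x 46 x 68 mm) and a lime plastic clip (120 mm long, 14 mm high), not listed, lie at the edge of the work.

How it is judged:
On the way:
1. a pot is stood on the drying stone, upright and let go, within 35 mm of its middle (((horizontal distance between pot_white and drying_stone below 0.035 m and z of pot_white in the frame of drying_stone below 0.011 m and angle between pot_white's own z axis and vertical below 0.1 rad and contact force between the fingers and pot_white below 0.05 N) or (horizontal distance between pot_blue and drying_stone below 0.035 m and z of pot_blue in the frame of drying_stone below 0.011 m and angle between pot_blue's own z axis and vertical below 0.1 rad and contact force between the fingers and pot_blue below 0.05 N) or (horizontal distance between pot_yellow and drying_stone below 0.035 m and z of pot_yellow in the frame of drying_stone below 0.011 m and angle between pot_yellow's own z axis and vertical below 0.1 rad and contact force between the fingers and pot_yellow below 0.05 N) or (horizontal distance between pot_red and drying_stone below 0.035 m and z of pot_red in the frame of drying_stone below 0.011 m and angle between pot_red's own z axis and vertical below 0.1 rad and contact force between the fingers and pot_red below 0.05 N))), for 0.2 s.
At the end, for the whole second after the job is handed in: Each of the four pots stands upright (within 0.1 rad), let go and at rest, on the floor of the saucer of its own colour, within 12 mm of the saucer's middle; each saucer is within 25 mm of where it was at the start (horizontal distance between pot_white and saucer_white below 0.012 m and z of pot_white in the frame of saucer_white between 0.001 and 0.008 m and angle between each of pot_white, pot_blue, pot_yellow, pot_red's own z axis and vertical below 0.1 rad and linear speed of each of pot_white, pot_blue, pot_yellow, pot_red below 0.02 m/s and contact force between the fingers and pot_white below 0.05 N and distance of each of saucer_white, saucer_blue, saucer_yellow, saucer_red from where it was at the start of the episode below 0.025 m and horizontal distance between pot_blue and saucer_blue below 0.012 m and z of pot_blue in the frame of saucer_blue between 0.001 and 0.008 m and contact force between the fingers and pot_blue below 0.05 N and horizontal distance between pot_yellow and saucer_yellow below 0.012 m and z of pot_yellow in the frame of saucer_yellow between 0.001 and 0.008 m and contact force between the fingers and pot_yellow below 0.05 N and horizontal distance between pot_red and saucer_red below 0.012 m and z of pot_red in the frame of saucer_red between 0.001 and 0.008 m and contact force between the fingers and pot_red below 0.05 N); the robot touches nothing.
It fails at once if a pot stood on the bare veneer (height (world z) of any of pot_white, pot_blue, pot_yellow, pot_red below 0.0015 m).
It fails at once if a pot was tipped over by more than 0.6 rad (angle between any of pot_white, pot_blue, pot_yellow, pot_red's own z axis and vertical above 0.6 rad).
It fails at once if a pot was dropped from a height, not set down (moving faster than 0.5 m/s while not gripped) ((contact force between the fingers and pot_white below 0.1 N and linear speed of pot_white above 0.5 m/s) or (contact force between the fingers and pot_blue below 0.1 N and linear speed of pot_blue above 0.5 m/s) or (contact force between the fingers and pot_yellow below 0.1 N and linear speed of pot_yellow above 0.5 m/s) or (contact force between the fingers and pot_red below 0.1 N and linear speed of pot_red above 0.5 m/s)).
It fails at once if the frosted glass pot was shifted by more than 20 mm (distance of glass_pot from where it was at the start of the episode above 0.02 m).
It also fails if it takes over 128 s, if anything falls off the work surface, if the arm or the gripper's body presses on something with over 40 N, if the wrist force passes 120 N, or if a joint passes its speed limit or range.

## Robot

A 6-joint arm with a two-finger parallel gripper is mounted at the origin on the work surface. World frame = base frame: x ahead of the robot, y to its left, z up, the work surface at z = 0. Lengths are in m, angles in rad, forces in N, time in s.
With the tool pointing down it reaches from about 0.375 to 0.9 m from the base axis. Payload 3.1 kg.
Tool frame: the origin (TCP) lies at the very end of the fingers, on their centre line; the grasp point (between the pads) lies 19 mm behind it (manip.tcp_to_grasp is the distance from the TCP to the grasp point, in m); z points along the fingers, y is the line along which they close (so a half turn about z gives the same grasp; the last joint's range is limited). The gripper opens to 85 mm and grips with 20 to 120 N. Pads are 22 mm wide; open, the fingers measure 114 mm over their backs; the gripper's body (76 mm by 85 mm) begins 54 mm behind the grasp point. The pads swing forward as they close: fully open they stand 13 mm farther back than shut.
Start: joints at [-0.178, 0.527, 1.433, -0, 1.181, -0.178], TCP at [0.625, 0, 0.231] pointing down, gripper open.
Joint ranges: [-3.08, 3.08], [-0.75, 2.2], [0.22, 2.44], [-1.43, 4.57], [0, 2.65], [-2.85, 2.85]. Speed limits (rad/s): [2.79, 2.79, 3.14, 3.14, 3.14, 3.14].

## Interface

Orientations are given as a unit quaternion [x, y, z, w].
In Python, from station import manip gives the robot as it stands. The module is installed in compiled form; this text tells all that it offers.
- The arm moves only by the tool step_arm, never from a script. Its argument "commands" is one flat list of numbers, 6 for each row, row after row: the shift along the tool's x, y, z in m, then the turn, a rotation vector about the tool's x, y, z in degrees. A call has exactly 10 rows; each row is the pose to reach, as a shift and turn from the pose commanded when the call began, along the tool's axes at that moment; what a row does not reach only later rows make up. A row lasts 1/10 s, in which the tool goes at most 50 mm and 8.59 degrees, less where a joint would pass 70% of its speed; a pose out of reach is approached as far as the arm can. A call with a gripper value outside its range is refused whole. "jaw" is the opening in per cent of the stroke, from 0 (shut) to 100 (fully open), set as the call begins (left out, the last holds). The fingers move at their own pace and stop on an object; "grip_force" is the grip in N (left out, the last holds). Time passes only in rows, so rows that repeat a pose let the fingers close, or fill a call up. It gives the time, the measured TCP pose, the force, the opening and the grip force at its end, in the units of the state.
- manip.sense(): the state, without advancing time (a new reading comes with each control period).
- manip.snapshot(name): name is "scene" or "side" or "wrist"; returns a dict with "pixels" (420x560x3 uint8, blue, green, red), "fx", "fy", "cx", "cy" (pixels), "R" (3x3) and "t" (3): a world point X has camera coordinates R X + t; the wrist camera has in their place "mount" (4x4, takes a point from camera to tool coordinates, whose origin is the TCP and whose axes are the flange's). Camera axes: x right, y down, z forward; pixel columns grow to the right and rows downward; lengths in m; the calibration is good to about 2 mm. A picture is of the moment at which its call begins: read the wrist's pose just before it. There is no depth.
- manip.sign_off(): hands the job in; it is judged then, once.
The state is a dict: "t": time; "q": joint angles; "qd": joint speeds; "tau": joint torques, N m; "tcp_pos": TCP position; "tool_rot": TCP orientation; "force": force on the tool from outside, world axes, zero at the start; "ft_torque": the same for the moment, N m; "finger_gap": opening from 0.0 (shut) to 1.0 (fully open); "gripper_force": force on a finger pad.
Only numpy, scipy, OpenCV 4.12 (cv2) and the standard library are available. Lean on these libraries where they do the work, as an engineer would, in place of code of your own. Each camera call takes 0.05 s, during which the arm holds its last target. There are 200 camera calls.

## Working session

There is one attempt and no reset: what is moved stays moved. The work goes in short steps, Python scripts to look and compute and a tool call to move; the robot and the scene stay as the last step left them, time stands still between calls to the robot, and variables do not carry over. Pictures are saved under pics/ and viewed, at most 14 in all, crops included, and the job is handed in when it is done.

Besides the shell and the picture viewer there is one more tool, called after ">>>" by a JSON object that holds its "name" and its "arguments", one argument or row to a line. step_arm: Moves the arm, as the interface text tells. Its arguments: {"type":"object","properties":{"commands":{"type":"array","items":{"type":"number"}},"jaw":{"type":"number"},"grip_force":{"type":"number"}},"required":["commands"]}

```bash
mkdir -p pics
cat > h.py <<'E'
import numpy as np,cv2
from station import manip
from scipy.spatial.transform import Rotation as Ro
def ray(s,u,v,z):
    d=np.array([(u-s["cx"])/s["fx"],(v-s["cy"])/s["fy"],1.])
    R,t=np.array(s["R"]),np.array(s["t"]); c=-R.T@t; w=R.T@d
    return c+w*(z-c[2])/w[2]
def snap(n):
    st=manip.sense(); s=manip.snapshot(n)
    if n=="wrist":
        M=np.array(s["mount"]); T=np.eye(4); T[:3,:3]=Ro.from_quat(st["tool_rot"]).as_matrix(); T[:3,3]=st["tcp_pos"]
        W=np.linalg.inv(T@M); s["R"]=W[:3,:3]; s["t"]=W[:3,3]
    return s
def rect(s,z,x0,x1,y0,y1,k=1000):
    # top-down metric view of plane z; col=(y1-y)*k, row=(x1-x)*k
    w,h=int((y1-y0)*k),int((x1-x0)*k)
    c=[(x1,y1),(x1,y0),(x0,y0),(x0,y1)]
    P=np.float32([(lambda p:(s["fx"]*p[0]/p[2]+s["cx"],s["fy"]*p[1]/p[2]+s["cy"]))(np.array(s["R"])@np.array([x,y,z])+np.array(s["t"])) for x,y in c])
    return cv2.warpPerspective(s["pixels"],cv2.getPerspectiveTransform(P,np.float32([(0,0),(w,0),(w,h),(0,h)])),(w,h))
E
python3 - <<'E'
from h import *
st=manip.sense();print(st["tcp_pos"],st["tool_rot"],manip.tcp_to_grasp)
for n in("scene","side","wrist"):
    s=snap(n);cv2.imwrite(f"pics/{n}0.png",s["pixels"]);print(n,s["fx"],-np.array(s["R"]).T@np.array(s["t"]))
    np.savez(f"{n}0.npz",**{k:s[k] for k in("pixels","fx","fy","cx","cy","R","t")})
E
```

```text
[6.24274511e-01 1.70111671e-04 2.30320529e-01] [ 7.07099423e-01  7.07113289e-01 -6.31698366e-04 -8.96389508e-04] 0.0187
scene 540.3244070998319 [ 1.33216811 -0.21655878  0.59300909]
side 398.80802288628655 [ 0.05944691 -0.41275952  0.44922492]
wrist 310.532337596949 [0.62449847 0.07848568 0.37433614]
```

View pics/scene0.png

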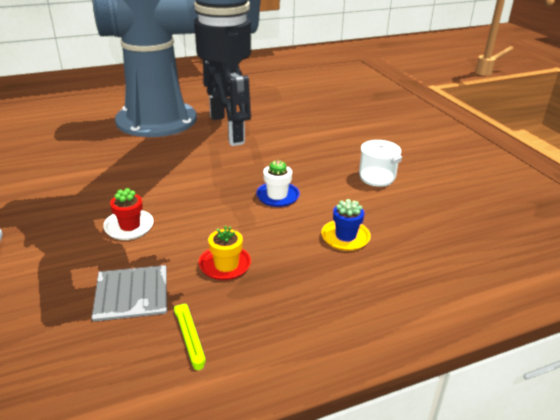

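View pics/side0.png

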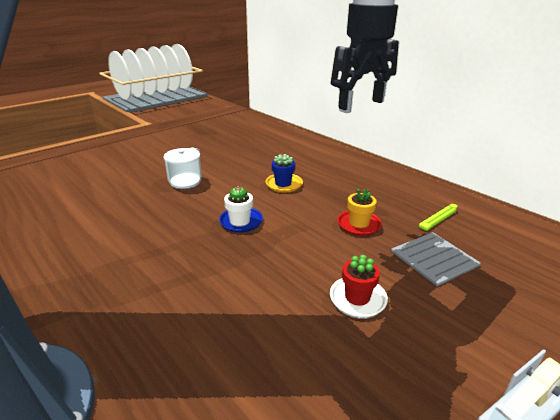

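View pics/wrist0.png

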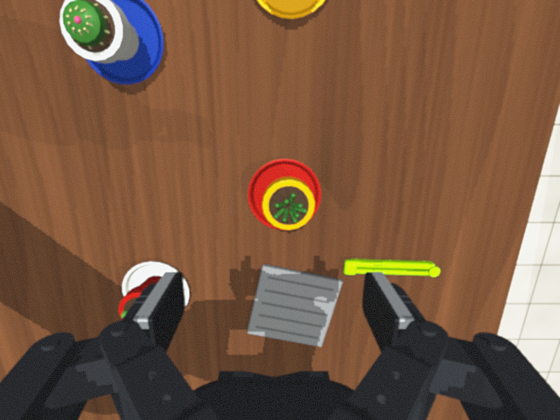

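The four pots are mismatched: white on blue (279,182 in the scene view), blue on yellow (347,222), yellow on red (226,252), and red on white (127,212). The stone is at (131,291), the glass pot at (380,163), and the clip at (190,335). Wrist view: up is +y, right is +x.

```bash
cat >> h.py <<'E'
HSV={"blue":[((108,120,30),(130,255,255))],"yellow":[((19,140,90),(28,255,255))],"red":[((0,225,60),(5,255,255)),((174,215,60),(180,255,255))],"white":[((0,0,140),(180,40,255))],"grey":[((0,0,70),(180,60,215))]}
def mask(im,c):
    h=cv2.cvtColor(im,cv2.COLOR_BGR2HSV); m=sum(cv2.inRange(h,np.array(a),np.array(b)) for a,b in HSV[c])
    return cv2.morphologyEx(m,cv2.MORPH_OPEN,np.ones((3,3)))
def circ(s,c,z,x,y,r=.07):
    """min circle round colour c seen on plane z, within r of (x,y): x,y,diam in mm"""
    im=rect(s,z,x-r,x+r,y-r,y+r,2000); m=mask(im,c)
    n,l,stt,_=cv2.connectedComponentsWithStats(m)
    p=np.argwhere(np.isin(l,[i for i in range(1,n) if stt[i,4]>300]))[:,::-1]
    if len(p)<50:return None
    (u,v),R=cv2.minEnclosingCircle(p.astype(np.int32))
    return np.round([1000*(x+r)-v/2,1000*(y+r)-u/2,R],1)
E
python3 - <<'E'
from h import *
A={"blue":(279,193),"yellow":(346,235),"red":(226,262),"white":(129,224),"grey":(131,291),"glass":(380,178)}
S={n:dict(np.load(n+"0.npz")) for n in("scene","side","wrist")}
for c,(u,v) in A.items():
    p=ray(S["scene"],u,v,.01);print(c,p.round(3),end=" ")
    if c!="glass":
        for n in S: print(n,circ(S[n],c,.008 if c=="grey" else .01,p[0],p[1]),end=" ")
    print()
for n in("scene","side"):cv2.imwrite(f"pics/r_{n}.png",rect(S[n],.01,.3,.9,-.35,.35,1000)) 
hs=cv2.cvtColor(S["scene"]["pixels"],cv2.COLOR_BGR2HSV)
print("red sauc",hs[262,205],hs[270,226],"red pot",hs[212,127],"wood",hs[300,250],hs[180,100])
E
```

```text
blue [0.467 0.153 0.01 ] scene [467.2 149.8  95.2] side [462.7 148.   96.4] wrist [464.2 151.2  88.6] 
yellow [0.645 0.213 0.01 ] scene [641.9 213.   97.6] side [640.3 210.3 100.5] wrist [641.4 185.1  68. ] 
red [ 0.64  -0.016  0.01 ] scene [639.  -17.8  88.2] side None wrist None 
white [ 0.469 -0.15   0.01 ] scene [ 467.4 -151.8   97.9] side [ 463.4 -151.5   92.7] wrist [ 461.4 -159.5  109.7] 
grey [ 0.656 -0.178  0.01 ] scene [ 653.4 -178.9  156.7] side [ 650.  -179.6  156.3] wrist [ 651.3 -177.2  155.7] 
glass [0.487 0.381 0.01 ] 
red sauc [  1 234 207] [ 20 255 228] red pot [  1 229 176] wood [ 12 168 190] [ 11 169 107]
```

View pics/r_scene.png

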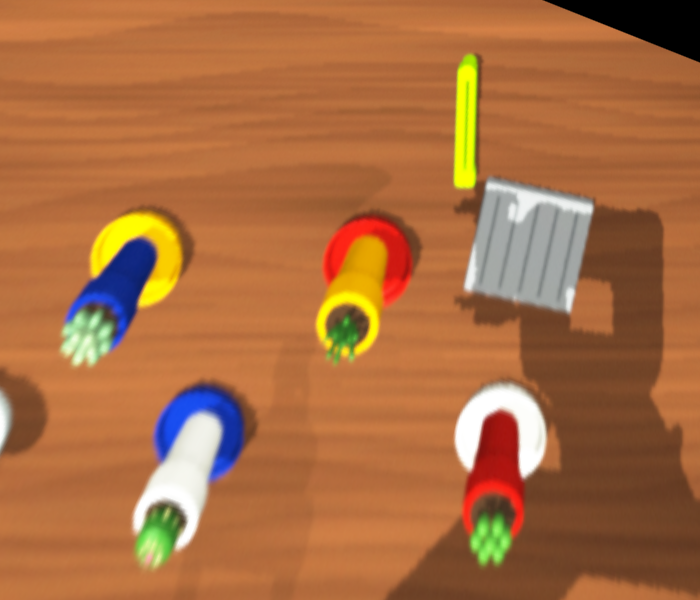

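The rectified view agrees with the measurements. Saucer centres: blue (.465,.150), yellow (.641,.212), red (.639,-.018), white (.465,-.151). The stone is at (.651,-.179). First I hover over the red pot and take a close look.

>>> {"name": "step_arm", "arguments": {
  "commands": [-0.015,-0.016,0,0,0,0,-0.03,-0.032,0,0,0,0,-0.045,-0.048,0,0,0,0,-0.06,-0.064,0,0,0,0,-0.075,-0.08,0,0,0,0,-0.09,-0.096,0,0,0,0,-0.11,-0.115,0,0,0,0,-0.13,-0.135,0,0,0,0,-0.15,-0.159,0,0,0,0,-0.15,-0.159,0,0,0,0],
  "jaw": 100,
  "grip_force": 40
}}

```text
t: 1.15
tcp_pos: [0.4633, -0.1512, 0.231]
tool_rot: [0.708, 0.706, -0.001, -0.001]
force: [0.4, -0.2, -0.2]
finger_gap: 1.001
gripper_force: 0.0
```

```bash
cat > look.py <<'E'
import sys
from h import *
pot,sau,x,y,f=sys.argv[1],sys.argv[2],float(sys.argv[3]),float(sys.argv[4]),sys.argv[5]
zt=float(sys.argv[6]) if len(sys.argv)>6 else .058
st=manip.sense();print("tcp",np.round(st["tcp_pos"],4),"t",round(st["t"],2),"cam",end=" ")
s=snap("wrist");print((-s["R"].T@s["t"]).round(3))
if pot!="-":print("pot",pot,circ(s,pot,zt,x,y,.06))
if sau!="-":print("saucer",sau,circ(s,sau,.01,x,y,.065))
cv2.imwrite(f"pics/{f}.png",np.hstack([rect(s,zt,x-.07,x+.07,y-.07,y+.07,2500),rect(s,.01,x-.07,x+.07,y-.07,y+.07,2500)]))
E
python3 look.py red white .465 -.151 red1
```

```text
tcp [ 0.4633 -0.1512  0.231 ] t 1.15 cam [ 0.464 -0.073  0.375]
pot red None
saucer white [ 465.4 -151.    91. ]
```

View pics/red1.png

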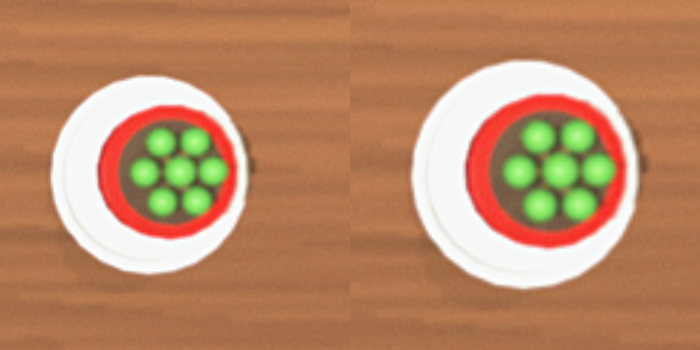

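The saucer reads (465.4,-151.0). The pot ring, at left-panel centre (168,172), puts the pot at about (.466,-.149). Descending now.

>>> {"name": "step_arm", "arguments": {
  "commands": [0.002,0.003,0.03,0,0,0,0.002,0.003,0.06,0,0,0,0.002,0.003,0.09,0,0,0,0.002,0.003,0.12,0,0,0,0.002,0.003,0.145,0,0,0,0.002,0.003,0.17,0,0,0,0.002,0.003,0.187,0,0,0,0.002,0.003,0.203,0,0,0,0.002,0.003,0.203,0,0,0,0.002,0.003,0.203,0,0,0]
}}

```text
t: 2.2
tcp_pos: [0.4696, -0.1476, 0.0281]
tool_rot: [0.707, 0.707, 0.0, -0.0]
force: [0.0, -0.5, -0.1]
finger_gap: 1.002
gripper_force: 0.0
```

>>> {"name": "step_arm", "arguments": {
  "commands": [0,0,0,0,0,0,0,0,0,0,0,0,0,0,0,0,0,0,0,0,0,0,0,0,0,0,0,0,0,0,0,0,0,0,0,0,0,0,0,0,0,0,0,0,0,0,0,0,0,0,0,0,0,0,0,0,0,0,0,0],
  "jaw": 0,
  "grip_force": 40
}}

```text
t: 3.2
tcp_pos: [0.4692, -0.148, 0.0295]
tool_rot: [0.707, 0.707, 0.0, 0.001]
force: [-0.7, 2.0, 4.8]
finger_gap: 0.637
gripper_force: 41.7
```

>>> {"name": "step_arm", "arguments": {
  "commands": [0,0,-0.005,0,0,0,0,0,-0.015,0,0,0,0,0,-0.03,0,0,0,0,0,-0.05,0,0,0,0,0,-0.07,0,0,0,-0.002,0.01,-0.085,0,0,0,-0.006,0.025,-0.085,0,0,0,-0.01,0.045,-0.085,0,0,0,-0.013,0.065,-0.085,0,0,0,-0.016,0.085,-0.085,0,0,0]
}}

```text
t: 4.2
tcp_pos: [0.5546, -0.1641, 0.1142]
tool_rot: [0.707, 0.707, 0.0, 0.0]
force: [-0.4, -0.4, -0.9]
finger_gap: 0.638
gripper_force: 42.6
```

>>> {"name": "step_arm", "arguments": {
  "commands": [-0.003,0.02,0,0,0,0,-0.006,0.04,0,0,0,0,-0.009,0.06,0,0,0,0,-0.012,0.078,0,0,0,0,-0.014,0.09,0,0,0,0,-0.015,0.097,0,0,0,0,-0.015,0.097,0.02,0,0,0,-0.015,0.097,0.04,0,0,0,-0.015,0.097,0.055,0,0,0,-0.015,0.097,0.06,0,0,0]
}}

```text
t: 5.2
tcp_pos: [0.6493, -0.1783, 0.0514]
tool_rot: [0.707, 0.707, -0.001, -0.002]
force: [-0.7, 0.4, -1.3]
finger_gap: 0.635
gripper_force: 42.5
```

>>> {"name": "step_arm", "arguments": {
  "commands": [0,0,0.005,0,0,0,0,0,0.01,0,0,0,0,0,0.013,0,0,0,0,0,0.016,0,0,0,0,0,0.018,0,0,0,0,0,0.019,0,0,0,0,0,0.02,0,0,0,0,0,0.0205,0,0,0,0,0,0.021,0,0,0,0,0,0.021,0,0,0]
}}

```text
t: 6.2
tcp_pos: [0.6511, -0.179, 0.0336]
tool_rot: [0.707, 0.707, 0.0, 0.0]
force: [-2.3, 0.2, 5.7]
finger_gap: 0.638
gripper_force: 43.1
```

>>> {"name": "step_arm", "arguments": {
  "commands": [0,0,0,0,0,0,0,0,0,0,0,0,0,0,0,0,0,0,0,0,0,0,0,0,0,0,0,0,0,0,0,0,0,0,0,0,0,0,-0.01,0,0,0,0,0,-0.03,0,0,0,0,0,-0.06,0,0,0,0,0,-0.1,0,0,0],
  "jaw": 100
}}

```text
t: 7.2
tcp_pos: [0.6497, -0.1784, 0.1322]
tool_rot: [0.707, 0.707, -0.001, -0.002]
force: [0.2, -0.4, 0.0]
finger_gap: 1.0
gripper_force: 0.0
```

>>> {"name": "step_arm", "arguments": {
  "commands": [0,0,-0.04,0,0,0,0.03,-0.02,-0.075,0,0,0,0.065,-0.04,-0.099,0,0,0,0.1,-0.06,-0.099,0,0,0,0.14,-0.08,-0.099,0,0,0,0.18,-0.1,-0.099,0,0,0,0.22,-0.12,-0.099,0,0,0,0.26,-0.145,-0.099,0,0,0,0.3,-0.17,-0.099,0,0,0,0.329,-0.186,-0.099,0,0,0]
}}

```text
t: 8.2
tcp_pos: [0.4625, 0.152, 0.2321]
tool_rot: [0.707, 0.708, 0.0, -0.0]
force: [0.3, -0.2, 0.8]
finger_gap: 0.998
gripper_force: 0.0
```

```bash
sed -i 's/(0,225,60),(5,255,255)/(0,190,60),(6,255,255)/;s/(174,215,60)/(174,190,60)/' h.py
python3 - <<'E'
from h import *
s=snap("scene");cv2.imwrite("pics/s1.png",s["pixels"])
E
python3 look.py white blue .465 .150 white1
```

```text
tcp [0.4597 0.1552 0.232 ] t 8.25 cam [0.46  0.233 0.376]
pot white [461.1 151.6  59.6]
saucer blue [464.2 150.6  88.8]
```

View pics/s1.png

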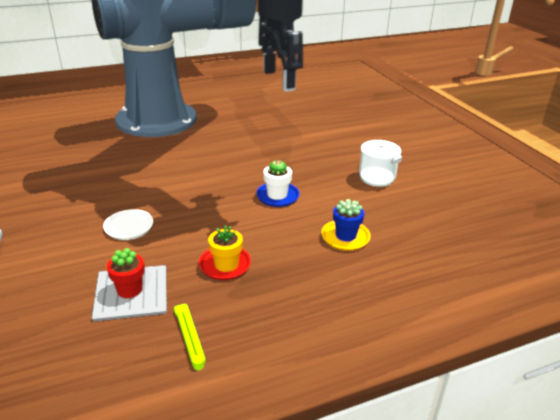

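View pics/white1.png

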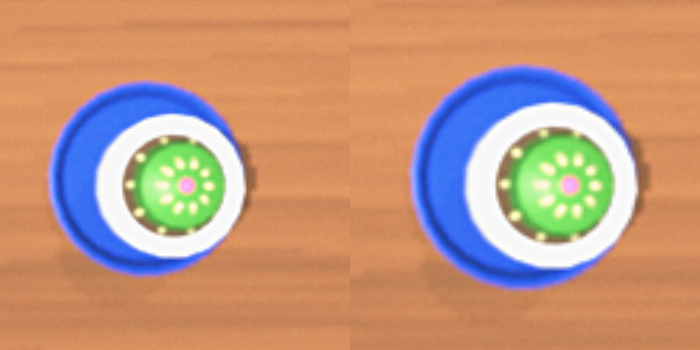

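The red pot stands upright on the stone at (126,285) and the white saucer is empty. The white pot's circle, at left-panel centre (171,185), is at about (.461,.150). Grasping it.

>>> {"name": "step_arm", "arguments": {
  "commands": [0,-0.003,0.03,0,0,0,0,-0.003,0.06,0,0,0,0,-0.003,0.09,0,0,0,0,-0.003,0.12,0,0,0,0,-0.003,0.145,0,0,0,0,-0.003,0.17,0,0,0,0,-0.003,0.187,0,0,0,0,-0.003,0.203,0,0,0,0,-0.003,0.203,0,0,0,0,-0.003,0.203,0,0,0]
}}

```text
t: 9.3
tcp_pos: [0.4628, 0.1495, 0.0286]
tool_rot: [0.707, 0.707, 0.0, 0.0]
force: [-0.7, 1.0, 0.1]
finger_gap: 0.998
gripper_force: 0.0
```

>>> {"name": "step_arm", "arguments": {
  "commands": [0,0,0,0,0,0,0,0,0,0,0,0,0,0,0,0,0,0,0,0,0,0,0,0,0,0,0,0,0,0,0,0,0,0,0,0,0,0,0,0,0,0,0,0,0,0,0,0,0,0,0,0,0,0,0,0,0,0,0,0],
  "jaw": 0
}}

```text
t: 10.3
tcp_pos: [0.4625, 0.15, 0.0295]
tool_rot: [0.707, 0.707, 0.001, 0.001]
force: [-1.1, -0.8, 6.2]
finger_gap: 0.634
gripper_force: 42.0
```

>>> {"name": "step_arm", "arguments": {
  "commands": [0,0,-0.005,0,0,0,0,0,-0.015,0,0,0,0,0,-0.03,0,0,0,0,0,-0.05,0,0,0,0,0,-0.065,0,0,0,-0.01,0,-0.07,0,0,0,-0.025,0,-0.07,0,0,0,-0.045,0,-0.07,0,0,0,-0.07,0,-0.07,0,0,0,-0.095,0,-0.07,0,0,0]
}}

```text
t: 11.3
tcp_pos: [0.4615, 0.0538, 0.0983]
tool_rot: [0.707, 0.707, -0.0, -0.0]
force: [0.7, 0.8, -1.4]
finger_gap: 0.637
gripper_force: 42.8
```

>>> {"name": "step_arm", "arguments": {
  "commands": [-0.025,0,0,0,0,0,-0.05,0,0,0,0,0,-0.075,0,0,0,0,0,-0.1,0,0,0,0,0,-0.125,0,0,0,0,0,-0.15,0.003,0,0,0,0,-0.175,0.003,0,0,0,0,-0.195,0.003,0,0,0,0,-0.205,0.003,0,0,0,0,-0.206,0.003,0,0,0,0]
}}

```text
t: 12.3
tcp_pos: [0.4648, -0.1523, 0.0982]
tool_rot: [0.708, 0.706, 0.0, 0.0]
force: [0.2, 1.5, -0.9]
finger_gap: 0.641
gripper_force: 42.8
```

Run:
```python
from h import *
print(manip.sense()["tcp_pos"])
s=snap("wrist");print(circ(s,"white",.01,.465,-.151,.06),circ(snap("scene"),"white",.01,.465,-.151,.06),circ(snap("side"),"white",.01,.465,-.151,.06))
cv2.imwrite("pics/w2.png",s["pixels"])
```

```text
[ 0.464824   -0.15229319  0.09823384]
[ 465.2 -175.6  138.4] [ 466.6 -151.7   99.3] [ 476.2 -136.2  133. ]
```

View pics/w2.png

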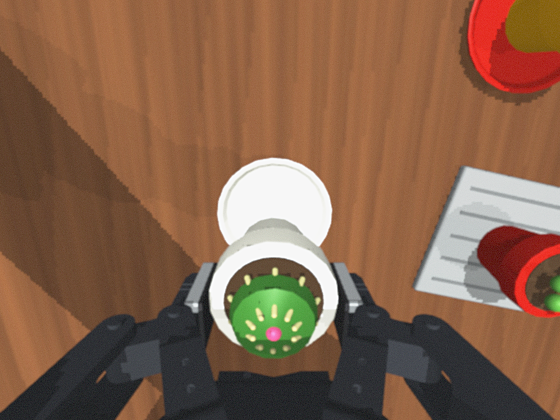

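The held white pot (274,290) lines up with the saucer (274,208). Lowering it.

>>> {"name": "step_arm", "arguments": {
  "commands": [0,0,0.015,0,0,0,0,0,0.03,0,0,0,0,0,0.045,0,0,0,0,0,0.055,0,0,0,0,0,0.061,0,0,0,0,0,0.065,0,0,0,0,0,0.067,0,0,0,0,0,0.069,0,0,0,0,0,0.07,0,0,0,0,0,0.07,0,0,0]
}}

```text
t: 13.45
tcp_pos: [0.4652, -0.1511, 0.0295]
tool_rot: [0.707, 0.707, 0.0, 0.001]
force: [-0.7, 1.1, 5.6]
finger_gap: 0.638
gripper_force: 43.5
```

>>> {"name": "step_arm", "arguments": {
  "commands": [0,0,0,0,0,0,0,0,0,0,0,0,0,0,0,0,0,0,0,0,0,0,0,0,0,0,0,0,0,0,0,0,0,0,0,0,0,0,-0.01,0,0,0,0,0,-0.03,0,0,0,0,0,-0.06,0,0,0,0,0,-0.1,0,0,0],
  "jaw": 100
}}

```text
t: 14.45
tcp_pos: [0.4639, -0.1504, 0.1288]
tool_rot: [0.707, 0.707, -0.0, -0.002]
force: [0.4, -0.2, 1.0]
finger_gap: 0.997
gripper_force: 0.0
```

>>> {"name": "step_arm", "arguments": {
  "commands": [0,0,-0.05,0,0,0,0,0,-0.1,0,0,0,0,0,-0.103,0,0,0,0,0,-0.103,0,0,0,0,0,-0.103,0,0,0,0,0,-0.103,0,0,0,0,0,-0.103,0,0,0,0,0,-0.103,0,0,0,0,0,-0.103,0,0,0,0,0,-0.103,0,0,0]
}}

```text
t: 15.45
tcp_pos: [0.4649, -0.1509, 0.2309]
tool_rot: [0.707, 0.707, -0.0, -0.0]
force: [-0.4, 0.2, 0.0]
finger_gap: 1.002
gripper_force: 0.0
```

```bash
python3 look.py white - .465 -.151 white2
```

```text
tcp [ 0.4649 -0.1509  0.2309] t 15.45 cam [ 0.465 -0.073  0.375]
pot white [ 465.  -140.9   79. ]
```

View pics/white2.png

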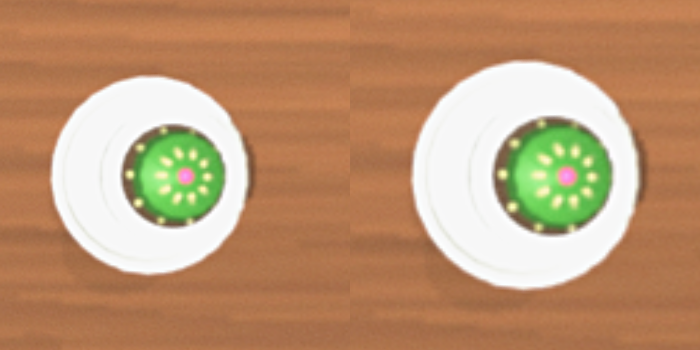

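White is centred: soil circle (174,175) and saucer (175,174) agree within 1 mm. Next is the blue pot.

>>> {"name": "step_arm", "arguments": {
  "commands": [0.03,0.015,0,0,0,0,0.07,0.035,0,0,0,0,0.11,0.055,0,0,0,0,0.15,0.073,0,0,0,0,0.19,0.093,0,0,0,0,0.23,0.112,0,0,0,0,0.27,0.131,0,0,0,0,0.31,0.15,0,0,0,0,0.345,0.167,0,0,0,0,0.363,0.176,0,0,0,0]
}}

```text
t: 16.5
tcp_pos: [0.6419, 0.2154, 0.231]
tool_rot: [0.706, 0.708, 0.001, 0.0]
force: [0.4, -0.3, 0.1]
finger_gap: 0.995
gripper_force: 0.0
```

>>> {"name": "step_arm", "arguments": {
  "commands": [0,0,0,0,0,0,0,0,0,0,0,0,0,0,0,0,0,0,0,0,0,0,0,0,0,0,0,0,0,0,0,0,0,0,0,0,0,0,0,0,0,0,0,0,0,0,0,0,0,0,0,0,0,0,0,0,0,0,0,0]
}}

```text
t: 17.5
tcp_pos: [0.641, 0.2121, 0.2313]
tool_rot: [0.707, 0.707, -0.0, 0.0]
force: [0.3, 0.7, 0.1]
finger_gap: 1.002
gripper_force: 0.0
```

```bash
python3 look.py blue yellow .641 .212 blue1
```

```text
tcp [0.641  0.2121 0.2313] t 17.5 cam [0.641 0.29  0.375]
pot blue [639.5 216.4  55.4]
saucer yellow [641.2 213.9  91. ]
```

View pics/blue1.png

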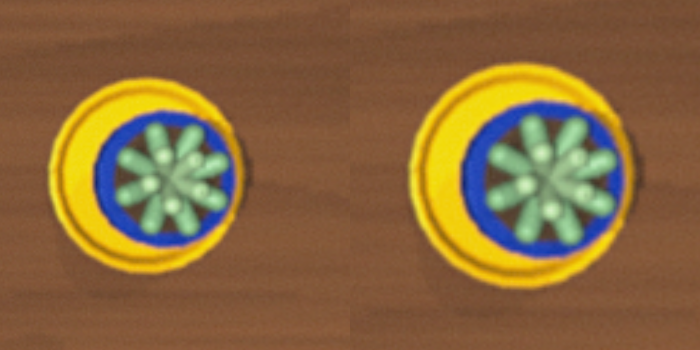

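Saucer yellow at (.641,.213), blue pot at (.639,.215). Grasping it and carrying it to the blue saucer (.465,.150).

>>> {"name": "step_arm", "arguments": {
  "commands": [0.003,-0.002,0.03,0,0,0,0.003,-0.002,0.06,0,0,0,0.003,-0.002,0.09,0,0,0,0.003,-0.002,0.12,0,0,0,0.003,-0.002,0.145,0,0,0,0.003,-0.002,0.17,0,0,0,0.003,-0.002,0.187,0,0,0,0.003,-0.002,0.203,0,0,0,0.003,-0.002,0.203,0,0,0,0.003,-0.002,0.203,0,0,0]
}}

```text
t: 18.55
tcp_pos: [0.6394, 0.2151, 0.0286]
tool_rot: [0.707, 0.707, 0.0, 0.0]
force: [-0.7, 0.4, 0.1]
finger_gap: 1.0
gripper_force: 0.0
```

>>> {"name": "step_arm", "arguments": {
  "commands": [0,0,0,0,0,0,0,0,0,0,0,0,0,0,0,0,0,0,0,0,0,0,0,0,0,0,0,0,0,0,0,0,0,0,0,0,0,0,0,0,0,0,0,0,0,0,0,0,0,0,0,0,0,0,0,0,0,0,0,0],
  "jaw": 0
}}

```text
t: 19.55
tcp_pos: [0.6402, 0.2153, 0.0301]
tool_rot: [0.707, 0.707, 0.001, 0.001]
force: [-0.2, -0.1, 6.6]
finger_gap: 0.645
gripper_force: 42.4
```

>>> {"name": "step_arm", "arguments": {
  "commands": [0,0,-0.005,0,0,0,0,0,-0.015,0,0,0,0,0,-0.03,0,0,0,0,0,-0.05,0,0,0,0,0,-0.065,0,0,0,-0.003,-0.01,-0.07,0,0,0,-0.01,-0.025,-0.07,0,0,0,-0.017,-0.045,-0.07,0,0,0,-0.025,-0.065,-0.07,0,0,0,-0.032,-0.085,-0.07,0,0,0]
}}

```text
t: 20.55
tcp_pos: [0.5518, 0.1825, 0.0983]
tool_rot: [0.707, 0.707, -0.001, -0.0]
force: [-0.2, 0.3, -0.6]
finger_gap: 0.643
gripper_force: 42.5
```

>>> {"name": "step_arm", "arguments": {
  "commands": [-0.008,-0.02,0,0,0,0,-0.015,-0.04,0,0,0,0,-0.022,-0.06,0,0,0,0,-0.028,-0.075,0,0,0,0,-0.032,-0.085,0,0,0,0,-0.033,-0.089,0,0,0,0,-0.033,-0.089,0,0,0,0,-0.033,-0.089,0.015,0,0,0,-0.033,-0.089,0.03,0,0,0,-0.033,-0.089,0.04,0,0,0]
}}

```text
t: 21.55
tcp_pos: [0.4661, 0.1502, 0.0576]
tool_rot: [0.707, 0.707, 0.0, 0.0]
force: [0.3, -0.9, -2.3]
finger_gap: 0.646
gripper_force: 42.5
```

>>> {"name": "step_arm", "arguments": {
  "commands": [0,0,0.008,0,0,0,0,0,0.015,0,0,0,0,0,0.02,0,0,0,0,0,0.024,0,0,0,0,0,0.026,0,0,0,0,0,0.028,0,0,0,0,0,0.029,0,0,0,0,0,0.03,0,0,0,0,0,0.03,0,0,0,0,0,0.03,0,0,0]
}}

```text
t: 22.55
tcp_pos: [0.4652, 0.15, 0.03]
tool_rot: [0.707, 0.707, 0.001, 0.0]
force: [-2.3, -0.7, 11.6]
finger_gap: 0.641
gripper_force: 43.6
```

>>> {"name": "step_arm", "arguments": {
  "commands": [0,0,0,0,0,0,0,0,0,0,0,0,0,0,0,0,0,0,0,0,0,0,0,0,0,0,0,0,0,0,0,0,0,0,0,0,0,0,-0.01,0,0,0,0,0,-0.03,0,0,0,0,0,-0.06,0,0,0,0,0,-0.1,0,0,0],
  "jaw": 100
}}

```text
t: 23.55
tcp_pos: [0.4637, 0.1499, 0.1288]
tool_rot: [0.707, 0.707, -0.001, -0.001]
force: [0.8, 0.5, 0.4]
finger_gap: 1.0
gripper_force: 0.0
```

>>> {"name": "step_arm", "arguments": {
  "commands": [0,0,-0.05,0,0,0,0,0,-0.1,0,0,0,0,0,-0.103,0,0,0,0,0,-0.103,0,0,0,0,0,-0.103,0,0,0,0,0,-0.103,0,0,0,0,0,-0.103,0,0,0,0,0,-0.103,0,0,0,0,0,-0.103,0,0,0,0,0,-0.103,0,0,0]
}}

```text
t: 24.55
tcp_pos: [0.4649, 0.15, 0.231]
tool_rot: [0.707, 0.707, -0.0, -0.0]
force: [0.0, -0.6, 0.4]
finger_gap: 0.997
gripper_force: 0.0
```

```bash
python3 look.py blue blue .465 .150 blue2
```

```text
tcp [0.4649 0.15   0.231 ] t 24.55 cam [0.465 0.228 0.375]
pot blue [464.1 161.1  77. ]
saucer blue [463.9 150.9  88.9]
```

View pics/blue2.png

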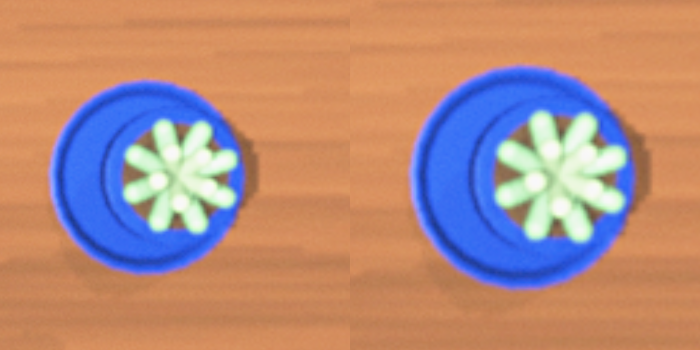

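Blue is centred: plant/soil at (175,177), saucer ring matching. Next is yellow.

>>> {"name": "step_arm", "arguments": {
  "commands": [-0.015,0.015,0,0,0,0,-0.035,0.035,0,0,0,0,-0.055,0.055,0,0,0,0,-0.08,0.08,0,0,0,0,-0.105,0.105,0,0,0,0,-0.13,0.13,0,0,0,0,-0.15,0.155,0,0,0,0,-0.168,0.174,0,0,0,0,-0.168,0.174,0,0,0,0,-0.168,0.174,0,0,0,0]
}}

```text
t: 25.6
tcp_pos: [0.6387, -0.0182, 0.2308]
tool_rot: [0.707, 0.707, -0.0, -0.001]
force: [-1.3, 0.4, -0.8]
finger_gap: 1.002
gripper_force: 0.0
```

>>> {"name": "step_arm", "arguments": {
  "commands": [0,0,0,0,0,0,0,0,0,0,0,0,0,0,0,0,0,0,0,0,0,0,0,0,0,0,0,0,0,0,0,0,0,0,0,0,0,0,0,0,0,0,0,0,0,0,0,0,0,0,0,0,0,0,0,0,0,0,0,0]
}}

```text
t: 26.6
tcp_pos: [0.639, -0.018, 0.2313]
tool_rot: [0.707, 0.707, -0.0, -0.0]
force: [-0.1, -0.5, -0.1]
finger_gap: 1.005
gripper_force: 0.0
```

```bash
python3 look.py yellow red .639 -.018 yel1
```

```text
tcp [ 0.639  -0.018   0.2313] t 26.6 cam [0.639 0.06  0.375]
pot yellow [639.3 -15.   57.3]
saucer red [636.6 -17.7  89.2]
```

>>> {"name": "step_arm", "arguments": {
  "commands": [0.002,0,0.03,0,0,0,0.002,0,0.06,0,0,0,0.002,0,0.09,0,0,0,0.002,0,0.12,0,0,0,0.002,0,0.145,0,0,0,0.002,0,0.17,0,0,0,0.002,0,0.187,0,0,0,0.002,0,0.203,0,0,0,0.002,0,0.203,0,0,0,0.002,0,0.203,0,0,0]
}}

```text
t: 27.65
tcp_pos: [0.6392, -0.016, 0.0284]
tool_rot: [0.707, 0.707, 0.0, 0.0]
force: [0.6, 0.5, 0.5]
finger_gap: 1.0
gripper_force: 0.0
```

>>> {"name": "step_arm", "arguments": {
  "commands": [0,0,0,0,0,0,0,0,0,0,0,0,0,0,0,0,0,0,0,0,0,0,0,0,0,0,0,0,0,0,0,0,0,0,0,0,0,0,0,0,0,0,0,0,0,0,0,0,0,0,0,0,0,0,0,0,0,0,0,0],
  "jaw": 0
}}

```text
t: 28.65
tcp_pos: [0.6401, -0.0162, 0.0299]
tool_rot: [0.707, 0.707, 0.001, 0.001]
force: [0.2, 0.1, 5.9]
finger_gap: 0.636
gripper_force: 42.9
```

>>> {"name": "step_arm", "arguments": {
  "commands": [0,0,-0.005,0,0,0,0,0,-0.015,0,0,0,0,0,-0.03,0,0,0,0,0,-0.05,0,0,0,0,0,-0.065,0,0,0,0.01,0,-0.07,0,0,0,0.025,0,-0.07,0,0,0,0.045,0,-0.07,0,0,0,0.067,0,-0.07,0,0,0,0.09,0,-0.07,0,0,0]
}}

```text
t: 29.65
tcp_pos: [0.6378, 0.0761, 0.0972]
tool_rot: [0.707, 0.707, -0.001, -0.001]
force: [0.3, -0.7, -1.3]
finger_gap: 0.635
gripper_force: 42.7
```

>>> {"name": "step_arm", "arguments": {
  "commands": [0.025,0,0,0,0,0,0.05,0,0,0,0,0,0.075,0.001,0,0,0,0,0.1,0.002,0,0,0,0,0.12,0.002,0,0,0,0,0.132,0.002,0,0,0,0,0.138,0.002,0,0,0,0,0.139,0.002,0.015,0,0,0,0.139,0.002,0.03,0,0,0,0.139,0.002,0.04,0,0,0]
}}

```text
t: 30.65
tcp_pos: [0.6396, 0.2118, 0.0557]
tool_rot: [0.708, 0.707, -0.002, -0.001]
force: [-0.1, 0.0, -2.1]
finger_gap: 0.636
gripper_force: 42.7
```

>>> {"name": "step_arm", "arguments": {
  "commands": [0,0,0.008,0,0,0,0,0,0.015,0,0,0,0,0,0.02,0,0,0,0,0,0.024,0,0,0,0,0,0.026,0,0,0,0,0,0.028,0,0,0,0,0,0.029,0,0,0,0,0,0.03,0,0,0,0,0,0.03,0,0,0,0,0,0.03,0,0,0]
}}

```text
t: 31.65
tcp_pos: [0.6412, 0.2131, 0.0299]
tool_rot: [0.707, 0.707, 0.0, 0.0]
force: [-2.4, -0.1, 4.7]
finger_gap: 0.635
gripper_force: 43.2
```

>>> {"name": "step_arm", "arguments": {
  "commands": [0,0,0,0,0,0,0,0,0,0,0,0,0,0,0,0,0,0,0,0,0,0,0,0,0,0,0,0,0,0,0,0,0,0,0,0,0,0,-0.01,0,0,0,0,0,-0.03,0,0,0,0,0,-0.06,0,0,0,0,0,-0.1,0,0,0],
  "jaw": 100
}}

```text
t: 32.65
tcp_pos: [0.6396, 0.2128, 0.1281]
tool_rot: [0.707, 0.707, -0.002, -0.001]
force: [1.2, -0.4, 0.1]
finger_gap: 1.002
gripper_force: 0.0
```

>>> {"name": "step_arm", "arguments": {
  "commands": [0,0,-0.05,0,0,0,0,0,-0.1,0,0,0,0,0,-0.103,0,0,0,0,0,-0.103,0,0,0,0,0,-0.103,0,0,0,0,0,-0.103,0,0,0,0,0,-0.103,0,0,0,0,0,-0.103,0,0,0,0,0,-0.103,0,0,0,0,0,-0.103,0,0,0]
}}

```text
t: 33.65
tcp_pos: [0.6409, 0.213, 0.2309]
tool_rot: [0.707, 0.707, -0.0, -0.0]
force: [0.0, 0.1, -0.6]
finger_gap: 1.004
gripper_force: 0.0
```

```bash
python3 look.py - yellow .641 .213 yel2
```

```text
tcp [0.6409 0.213  0.2309] t 33.65 cam [0.641 0.291 0.375]
saucer yellow [641.  213.9  91.1]
```

View pics/yel2.png

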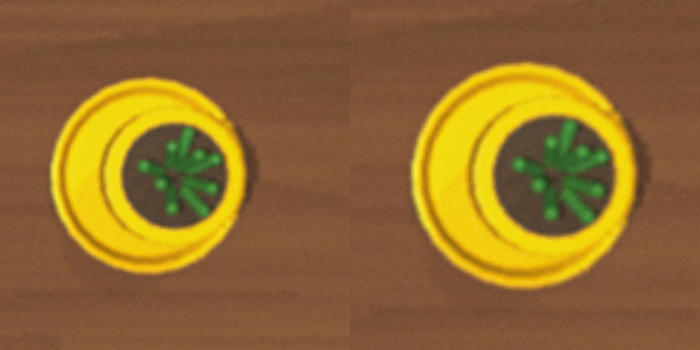

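Yellow is centred (soil at (174,176)). Last is red, from the stone.

>>> {"name": "step_arm", "arguments": {
  "commands": [-0.03,0.001,0,0,0,0,-0.07,0.002,0,0,0,0,-0.11,0.003,0,0,0,0,-0.155,0.004,0,0,0,0,-0.2,0.005,0,0,0,0,-0.245,0.006,0,0,0,0,-0.29,0.007,0,0,0,0,-0.33,0.008,0,0,0,0,-0.365,0.009,0,0,0,0,-0.392,0.01,0,0,0,0]
}}

```text
t: 34.7
tcp_pos: [0.6509, -0.1817, 0.2314]
tool_rot: [0.708, 0.707, -0.0, 0.0]
force: [0.9, 0.3, 0.9]
finger_gap: 1.002
gripper_force: 0.0
```

>>> {"name": "step_arm", "arguments": {
  "commands": [0,0,0,0,0,0,0,0,0,0,0,0,0,0,0,0,0,0,0,0,0,0,0,0,0,0,0,0,0,0,0,0,0,0,0,0,0,0,0,0,0,0,0,0,0,0,0,0,0,0,0,0,0,0,0,0,0,0,0,0]
}}

```text
t: 35.7
tcp_pos: [0.651, -0.179, 0.2313]
tool_rot: [0.707, 0.707, -0.0, -0.0]
force: [-0.9, 0.5, 0.4]
finger_gap: 1.001
gripper_force: 0.0
```

```bash
python3 look.py red - .651 -.179 red2 .062
```

```text
tcp [ 0.651  -0.179   0.2313] t 35.7 cam [ 0.651 -0.101  0.375]
pot red [ 650.9 -179.1   55.3]
```

>>> {"name": "step_arm", "arguments": {
  "commands": [0,0,0.03,0,0,0,0,0,0.06,0,0,0,0,0,0.09,0,0,0,0,0,0.12,0,0,0,0,0,0.145,0,0,0,0,0,0.17,0,0,0,0,0,0.187,0,0,0,0,0,0.199,0,0,0,0,0,0.199,0,0,0,0,0,0.199,0,0,0]
}}

```text
t: 36.75
tcp_pos: [0.6516, -0.1792, 0.0329]
tool_rot: [0.707, 0.707, 0.0, 0.001]
force: [1.0, 0.4, -0.5]
finger_gap: 0.999
gripper_force: 0.0
```

>>> {"name": "step_arm", "arguments": {
  "commands": [0,0,0,0,0,0,0,0,0,0,0,0,0,0,0,0,0,0,0,0,0,0,0,0,0,0,0,0,0,0,0,0,0,0,0,0,0,0,0,0,0,0,0,0,0,0,0,0,0,0,0,0,0,0,0,0,0,0,0,0],
  "jaw": 0
}}

```text
t: 37.75
tcp_pos: [0.6519, -0.1794, 0.034]
tool_rot: [0.707, 0.707, 0.0, 0.001]
force: [-1.7, 0.1, 6.0]
finger_gap: 0.637
gripper_force: 42.9
```

>>> {"name": "step_arm", "arguments": {
  "commands": [0,0,-0.005,0,0,0,0,0,-0.015,0,0,0,0,0,-0.03,0,0,0,0,0,-0.05,0,0,0,0,0,-0.065,0,0,0,0.01,-0.001,-0.07,0,0,0,0.025,-0.002,-0.07,0,0,0,0.045,-0.004,-0.07,0,0,0,0.067,-0.006,-0.07,0,0,0,0.09,-0.008,-0.07,0,0,0]
}}

```text
t: 38.75
tcp_pos: [0.6414, -0.086, 0.101]
tool_rot: [0.707, 0.707, -0.001, -0.002]
force: [0.1, 0.0, -0.5]
finger_gap: 0.633
gripper_force: 42.5
```

>>> {"name": "step_arm", "arguments": {
  "commands": [0.02,-0.002,0,0,0,0,0.04,-0.003,0,0,0,0,0.055,-0.004,0,0,0,0,0.066,-0.005,0,0,0,0,0.071,-0.005,0,0,0,0,0.071,-0.005,0,0,0,0,0.071,-0.005,0.01,0,0,0,0.071,-0.005,0.02,0,0,0,0.071,-0.005,0.034,0,0,0,0.071,-0.005,0.044,0,0,0]
}}

```text
t: 39.75
tcp_pos: [0.6371, -0.0185, 0.0563]
tool_rot: [0.707, 0.707, -0.001, -0.001]
force: [-0.1, 0.4, -2.2]
finger_gap: 0.64
gripper_force: 42.6
```

>>> {"name": "step_arm", "arguments": {
  "commands": [0,0,0.008,0,0,0,0,0,0.015,0,0,0,0,0,0.02,0,0,0,0,0,0.024,0,0,0,0,0,0.026,0,0,0,0,0,0.028,0,0,0,0,0,0.029,0,0,0,0,0,0.03,0,0,0,0,0,0.03,0,0,0,0,0,0.03,0,0,0]
}}

```text
t: 40.75
tcp_pos: [0.6382, -0.018, 0.03]
tool_rot: [0.707, 0.707, 0.0, 0.0]
force: [-2.3, -0.1, 5.8]
finger_gap: 0.636
gripper_force: 43.1
```

>>> {"name": "step_arm", "arguments": {
  "commands": [0,0,0,0,0,0,0,0,0,0,0,0,0,0,0,0,0,0,0,0,0,0,0,0,0,0,0,0,0,0,0,0,0,0,0,0,0,0,-0.01,0,0,0,0,0,-0.03,0,0,0,0,0,-0.06,0,0,0,0,0,-0.1,0,0,0],
  "jaw": 100
}}

```text
t: 41.75
tcp_pos: [0.6366, -0.0178, 0.1282]
tool_rot: [0.707, 0.707, -0.001, -0.002]
force: [0.7, -0.7, -0.0]
finger_gap: 1.002
gripper_force: 0.0
```

>>> {"name": "step_arm", "arguments": {
  "commands": [0,0,-0.05,0,0,0,0,0,-0.1,0,0,0,0,0,-0.103,0,0,0,0,0,-0.103,0,0,0,0,0,-0.103,0,0,0,0,0,-0.103,0,0,0,0,0,-0.103,0,0,0,0,0,-0.103,0,0,0,0,0,-0.103,0,0,0,0,0,-0.103,0,0,0]
}}

```text
t: 42.75
tcp_pos: [0.6379, -0.018, 0.2309]
tool_rot: [0.707, 0.707, -0.0, -0.0]
force: [0.3, -0.9, -0.9]
finger_gap: 1.005
gripper_force: 0.0
```

```bash
python3 look.py - red .638 -.018 red3; python3 -c "
from h import *
cv2.imwrite('pics/end.png',snap('scene')['pixels'])"
```

```text
tcp [ 0.6379 -0.018   0.2309] t 42.75 cam [0.638 0.06  0.375]
saucer red [636.7 -17.9  89.5]
```

View pics/red3.png

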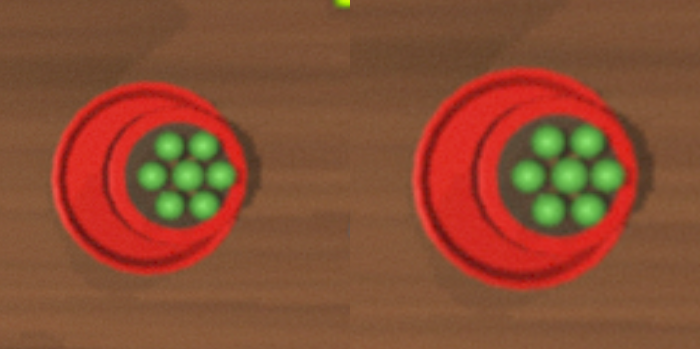

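View pics/end.png

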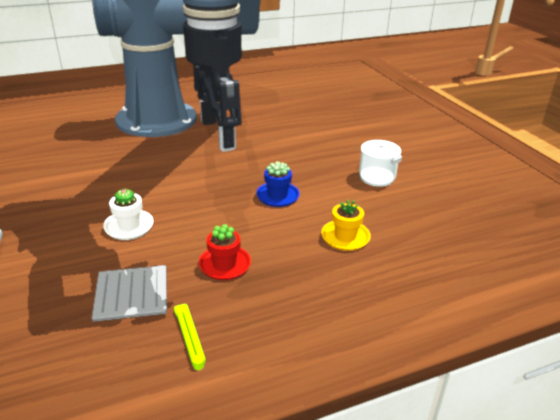

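All four pots stand on their own saucers: white (127,212), blue (278,182), yellow (347,222) and red (224,250). The stone is empty again and the arm is clear.

```bash
python3 -c "
from station import manip
print(manip.sign_off())"
```

```text
the job is handed in; nothing more can be done
None
```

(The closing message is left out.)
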